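# Wedge a rocking chopping block

## Robot

A 6-joint arm with a two-finger parallel gripper is mounted at the origin on a cart in front of the work surface, level with it; the furniture and walls round the work are solid. World frame = base frame: x ahead of the robot, y to its left, z up, the work surface at z = 0. Lengths are in m, angles in rad, forces in N, time in s.
With the tool pointing down it reaches from about 0.325 to 0.75 m from the base axis. Payload 7.6 kg.
Tool frame: the origin (TCP) lies midway between the tips of the shut fingers; the grasp point (between the pads) lies 19 mm behind it; z points along the fingers, y is the direction in which the jaws open and shut (so a half turn about z gives the same grasp; the last joint's range is limited). The gripper opens to 85 mm and grips with 20 to 120 N. Pads are 22 mm wide; open, the fingers measure 114 mm over their backs; the gripper's body (76 mm by 85 mm) begins 54 mm behind the grasp point. The pads swing forward as they close: fully open they stand 13 mm farther back than shut.
Start: joints at [-1.283, 0.052, 1.401, -0, 1.689, -0.07], TCP at [0.184, -0.492, 0.231] pointing down, gripper open.
Joint ranges: [-2.9, 2.9], [-0.91, 2.17], [0.12, 2.37], [-1.06, 4.2], [0.26, 2.73], [-2.93, 2.93]. Speed limits (rad/s): [2.57, 2.57, 3.01, 3.14, 3.14, 3.14].

## Interface

Orientations are given as a unit quaternion [x, y, z, w].
In Python, from cell import r gives the robot as it stands. The module is installed in compiled form; this text tells all that it offers.
- The arm moves only by the tool servo_tool, never from a script. Its argument "commands" is a list of rows, each a list of 6 numbers: the shift along the world's x, y, z scaled (see below), then the turn, a rotation vector about the world's x, y, z scaled (see below). In form: [[tx, ty, tz, wx, wy, wz], ...]. A call has 1 to 10 rows; each row is the pose to reach, as a shift and turn from the pose measured when the call began, turning the shorter way round; what a row does not reach only later rows make up. The controller multiplies each number of a shift by 0.2 m and each number of a turn by pi rad. A row lasts 1/12 s, in which the tool goes at most 41.7 mm and 7.16 degrees, less where a joint would pass 70% of its speed; a pose out of reach is approached as far as the arm can. A call with a number of a shift or a turn outside -1 to 1 is refused whole. A call with a gripper value outside its range is refused whole. "fingers" is the closure, from 0 (fully open) to 1 (shut), set as the call begins (left out, the last holds). The fingers move at their own pace and stop on an object; the grip force is fixed at half the most. Time passes only in rows, so rows that repeat a pose let the fingers close. It gives the time, the measured TCP pose, the force and the opening at its end, in the units of the state.
- r.read_state(): the state, without advancing time (a new reading comes with each control period).
- r.capture(name): name is "scene" or "top"; returns a dict with "color" (420x560x3 uint8, blue, green, red), "K" (3x3 intrinsics, pixels), "position" and "rotation" of the camera in the world. Camera axes: x right, y up, looking along -z (the intrinsics and any distortion apply to the point x, -y, -z); pixel columns grow to the right and rows downward; lengths in m; the calibration is good to about 2 mm. A picture is of the moment at which its call begins. There is no depth.
- r.sign_off(): hands the job in, once; it reports no verdict.
The state is a dict: "t": time; "joint_positions": joint angles; "joint_velocities": joint speeds; "effort": joint torques, N m; "ee_pos": TCP position; "ee_rot": TCP orientation; "ft_force": force on the tool from outside, world axes, zero at the start; "ft_torque": the same for the moment, N m; "gripper_width": opening from 0.0 (shut) to 1.0 (fully open).
Only numpy, scipy, OpenCV 4.12 (cv2) and the standard library are available. Lean on these libraries where they do the work, as an engineer would, in place of code of your own. Each camera call takes 0.05 s, during which the arm holds its last target. There are 200 camera calls.

## Task

The chopping block on the worktop rocks because one of its feet is too short. Without picking anything up, push the wooden wedge along the worktop, thin edge first, under the short foot until the block no longer rocks and still stands level, then press firmly down on the steel corner plate over that foot to prove that it does not give, and let go. Do not shove the block out of its place; leave the wedge where it holds and the things around it alone.

Things in the scene. Friction and masses are not known exactly. Their poses are not given: they have to be found in the camera images.
- block: Wooden chopping block, 180 (its x) by 240 (its y) by 45 mm on four round rubber feet 24 mm in diameter at x = +-65, y = +-90 mm; about 2.4 kg. Origin on the worktop under its middle. Underside 30 mm, wooden top 75 mm above the worktop. It rests level on three feet; 2 to 3 N down on the corner over the fourth, short foot tips that corner down.
- short_foot_mount (a point): Where the short foot is screwed into the block: x = -65, y = +90 mm on the block, at its underside, 30 mm above the worktop; axes as the block's. The foot's lower end hangs 7 to 15 mm above the worktop (differs every time, not told).
- corner: Flat steel plate on the block's top corner over the short foot, 50 by 50 mm, 3 mm thick; each corner has one. Origin in the middle of its top face (x = -66, y = +96 mm on the block), 78 mm above the worktop; axes as the block's. A firm press is 6 to 15 N.
- wedge: Loose wooden wedge, 110 mm long (its y), 60 mm wide (its x), 80 g, rising evenly from 3 mm at the thin edge (y = -55) to 25 mm at the flat back (y = +55). Origin under its middle. It lies on the block's +y side, thin edge towards the short foot and roughly in line. It slides with under 1.5 N until it meets the foot; 3 to 6 N of push seats it; from about 9 N on the wedge starts to shove the block along.
- wedge_tip (a point): Middle of the wedge's thin edge, on the worktop; axes as the wedge's.
- wedge_back (a point): Middle of the wedge's flat back face, 12.5 mm above the worktop; axes as the wedge's, y pointing out of the back face (pushing goes along -y).
- spice_jar: Bystander: spice jar, 45 mm wide, 105 mm tall, origin under its middle, right of the block.
- kitchen_timer: Bystander: round white kitchen timer, 68 mm wide, 37 mm tall, origin under its middle, left of the wedge.
- butter: Bystander: packet of butter, 73 by 102 by 37 mm, origin under its middle, behind the block.

How it is judged:
On the way:
1. the corner plate over the short foot is pressed down with more than 4 N and the block stays level (within 0.01 rad) on the wedge (contact force between the fingers and corner above 4 N and angle between block's own z axis and vertical below 0.01 rad), for 0.2 s.
At the end, for the whole second after the job is handed in: The wedge lies flat under the short foot (its thin edge has reached or passed the foot's middle), the block stands level within 0.01 rad (about 1.3 mm at the corner) and both are at rest; before that the corner plate was pressed with more than 4 N for 0.2 s while the block stayed level (angle between block's own z axis and vertical below 0.01 rad and height (world z) of block below 0.004 m and y of wedge_tip in the frame of block below 0.09 m and x of wedge_tip in the frame of block between -0.1 and -0.03 m and angle between wedge's own z axis and vertical below 0.05 rad and linear speed of each of block, wedge below 0.01 m/s); the robot touches nothing.
It fails at once if the wedge is lifted off the worktop (height (world z) of wedge above 0.012 m).
It fails at once if the wedge is tipped (angle between wedge's own z axis and vertical above 0.3 rad).
It fails at once if the block is lifted (height (world z) of block above 0.015 m).
It fails at once if the block is shoved more than 40 mm (distance of block from where it was at the start of the episode above 0.04 m).
It fails at once if a bystander is disturbed (distance of any of spice_jar, kitchen_timer, butter from where it was at the start of the episode above 0.02 m).
It also fails if it takes over 48 s, if anything falls off the work surface, if the arm or the gripper's body presses on something with over 40 N, if the wrist force passes 120 N, or if a joint passes its speed limit or range.

## Working session

There is one attempt and no reset: what is moved stays moved. The work goes in short steps, Python scripts to look and compute and a tool call to move; the robot and the scene stay as the last step left them, time stands still between calls to the robot, and variables do not carry over. Pictures are saved under pics/ and viewed, on a budget of 10 in all, crops included, one or two more only if the job needs it, and the job is handed in when it is done.

Besides the shell and the picture viewer there is one more tool, called by a JSON object that holds its "fn" and its "kwargs", one argument or row to a line. servo_tool: Moves the arm, as the interface text tells. Its arguments: {"type":"object","properties":{"commands":{"type":"array"},"fingers":{"type":"number"}},"required":["commands"]}

```bash
mkdir -p pics
cat > h.py <<'E'
import numpy as np, cv2
from cell import r
def snap(n,f):
    c=r.capture(n); cv2.imwrite('pics/'+f,c['color']); np.savez('pics/'+n+'.npz',**{k:c[k] for k in('K','position','rotation')}); return c
def px2w(n,u,v,z):
    c=np.load('pics/'+n+'.npz'); d=np.linalg.inv(c['K'])@[u,v,1]; d=c['rotation']@(d*[1,-1,-1]); p=c['position']
    return p+d*(z-p[2])/d[2]
E
python3 - <<'E'
from h import *
for n in('top','scene'):
    c=snap(n,n+'1.png'); print(n,c['K'].tolist(),c['position'],[k for k in c])
s=r.read_state(); print(s)
E
```

```text
top [[432.2951298856974, 0.0, 275.24480616017513], [0.0, 432.2951298856974, 212.54832089764525], [0.0, 0.0, 1.0]] [0.47822959 0.06276954 1.51803122] ['color', 'K', 'position', 'rotation']
scene [[379.71886754991635, 0.0, 271.49932151820065], [0.0, 379.71886754991635, 213.27234012975455], [0.0, 0.0, 1.0]] [-0.15255852  0.68633934  1.02987872] ['color', 'K', 'position', 'rotation']
{'t': 0.1, 'joint_positions': array([-1.28327140e+00,  5.27987906e-02,  1.40159110e+00,  4.63032522e-06,
        1.68860629e+00, -7.02862291e-02]), 'joint_velocities': array([ 8.42283672e-05, -1.78167425e-03, -1.95899411e-03, -3.89839804e-04,
       -1.09073861e-03,  2.00387886e-03]), 'effort': array([ 4.45565929e-04, -3.82583499e+01, -3.60986495e+01, -1.08580912e-04,
        4.78177317e-03,  2.31433449e-05]), 'ee_pos': array([ 0.18382389, -0.49148943,  0.23055976]), 'ee_rot': array([ 9.84038747e-01,  1.77952948e-01, -7.37898878e-05, -6.97880240e-04]), 'ft_force': array([0.60671989, 0.03345039, 0.22406558]), 'ft_torque': array([-0.05461812, -0.00127838,  0.03580411]), 'gripper_width': 1.000215753245402}
```

View pics/top1.png

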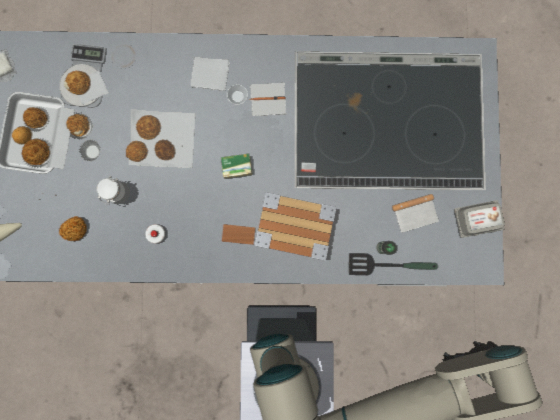

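View pics/scene1.png

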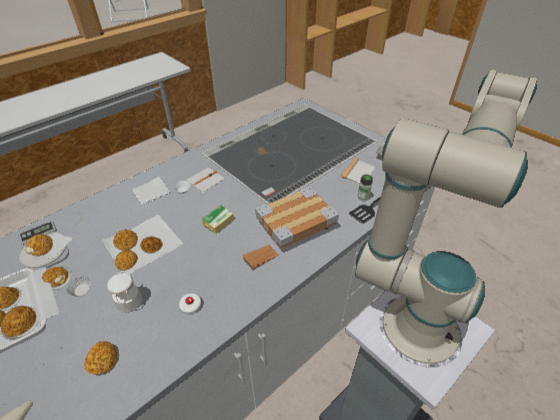

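The top view shows the block around (296,227), the wedge at (238,234) on its left (+y), and the corner plate over the short foot at (263,240). I'll enlarge that area.

Run:
```python
from h import *
i=cv2.imread('pics/top1.png')[185:270,212:345]
cv2.imwrite('pics/crop1.png',cv2.resize(i,None,fx=6,fy=6,interpolation=cv2.INTER_CUBIC))
```

```text
(no output)
```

View pics/crop1.png

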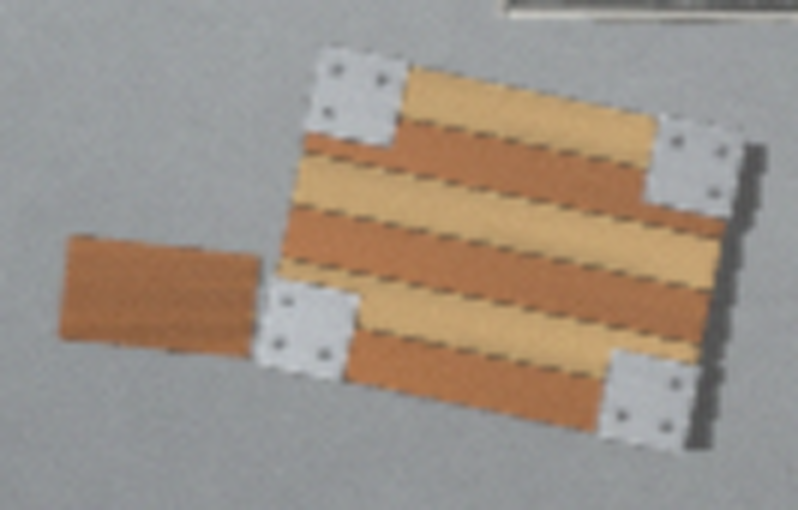

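The crop shows the plates' outer corners at (320,45), (743,113), (685,450) and (253,366). The wedge's back runs (68,235)–(60,340) and its thin edge (260,255)–(250,357).

Run:
```python
from h import *
W=lambda p,z:px2w('top',212+(p[0]+.5)/6-.5,185+(p[1]+.5)/6-.5,z)
# block pts: local corners  TL(+x,+y) TR(+x,-y) BR(-x,-y) BL(-x,+y)
b=np.array([W(p,.078)[:2] for p in[(320,45),(743,113),(685,450),(253,366)]])
l=np.array([[.091,.121],[.091,-.121],[-.091,-.121],[-.091,.121]])
def fit(l,w):
    a=l-l.mean(0);c=w-w.mean(0); th=np.arctan2((a[:,0]*c[:,1]-a[:,1]*c[:,0]).sum(),(a*c).sum())
    R=np.array([[np.cos(th),-np.sin(th)],[np.sin(th),np.cos(th)]]); t=w.mean(0)-R@l.mean(0)
    print('th',th,'t',t,'res',np.abs(l@R.T+t-w).max()); return R,t
R,t=fit(l,b)
print('foot',R@[-.065,.09]+t,'corner',R@[-.066,.096]+t, '-y dir',R@[0,-1])
w=np.array([W((68,235),.025)[:2],W((60,340),.025)[:2],W((250,357),.003)[:2],W((260,255),.003)[:2]])
lw=np.array([[.03,.055],[-.03,.055],[-.03,-.055],[.03,-.055]])
Rw,tw=fit(lw,w); 
for n,p in(('tip',[0,-.055]),('back',[0,.055])):
    q=Rw@p+tw; print(n,q,'in block',R.T@(q-t))
print('timer',px2w('top',155,234,.03),'butter',px2w('top',236,165,.03))
```

```text
Traceback (most recent call last):
  File "h.py", line 6, in px2w
    c=np.load('pics/'+n+'.npz'); d=np.linalg.inv(c['K'])@[u,v,1]; d=c['rotation']@(d*[1,-1,-1]); p=c['position']
                                                                    ~~~~~~~~~~~~~^^~~~~~~~~~~~~
ValueError: matmul: Input operand 1 has a mismatch in its core dimension 0, with gufunc signature (n?,k),(k,m?)->(n?,m?) (size 3 is different from 4)
```

Rotation is a quaternion.

```bash
sed -i "s/d=c\['rotation'\]@(d\*\[1,-1,-1\])/d=Rotation.from_quat(c['rotation']).apply(d*[1,-1,-1])/; 1a from scipy.spatial.transform import Rotation" h.py
cat > m.py <<'E'
from h import *
def fit(l,w):
    a=l-l.mean(0);c=w-w.mean(0); th=np.arctan2((a[:,0]*c[:,1]-a[:,1]*c[:,0]).sum(),(a*c).sum())
    R=np.array([[np.cos(th),-np.sin(th)],[np.sin(th),np.cos(th)]]); t=w.mean(0)-R@l.mean(0)
    print('th',th,'t',t,'res',np.abs(l@R.T+t-w).max()); return R,t
lb=np.array([[.091,.121],[.091,-.121],[-.091,-.121],[-.091,.121]])
E
python3 - <<'E'
from m import *
W=lambda p,z:px2w('top',212+(p[0]+.5)/6-.5,185+(p[1]+.5)/6-.5,z)
b=np.array([W(p,.078)[:2] for p in[(320,45),(743,113),(685,450),(253,366)]])
R,t=fit(lb,b)
print('foot',R@[-.065,.09]+t,'corner',R@[-.066,.096]+t, '-y dir',R@[0,-1])
w=np.array([W((68,235),.025)[:2],W((60,340),.025)[:2],W((250,357),.003)[:2],W((260,255),.003)[:2]])
lw=np.array([[.03,.055],[-.03,.055],[-.03,-.055],[.03,-.055]])
Rw,tw=fit(lw,w); 
for n,p in(('tip',[0,-.055]),('back',[0,.055])):
    q=Rw@p+tw; print(n,q,'in block',R.T@(q-t))
print('timer',px2w('top',155,234,.03),'butter',px2w('top',236,165,.03))
E
```

```text
th -0.17277408803256364 t [ 0.55103236 -0.02021703] res 0.004895921046816354
foot [0.50247252 0.07961754] corner [0.50251891 0.08570013] -y dir [-0.17191579 -0.98511165]
th -0.08064899890761354 t [0.52115415 0.17295579] res 0.0009932162321371063
tip [0.51672327 0.11813456] in block [-0.05758311  0.13039349]
back [0.52558504 0.22777702] in block [-0.06770254  0.23992703]
timer [0.51833072 0.45699758 0.03      ] butter [0.76063305 0.18336713 0.03      ]
```

The wedge is roughly in line with the foot: its tip is at block x ≈ −58 mm and will reach about −52 mm after the push. I'll move over behind its back, jaws across its width and partly closed so that two fingers push.

{"fn": "servo_tool", "kwargs": {
  "commands": [
    [0.43,0.95,0,0,0,0.09],
    [0.43,0.95,0,0,0,0.09],
    [0.43,0.95,0,0,0,0.09],
    [0.43,0.95,0,0,0,0.09],
    [0.43,0.95,0,0,0,0.09],
    [0.43,0.95,0,0,0,0.09],
    [0.43,0.95,0,0,0,0.09]
  ],
  "fingers": 0.6
}}

```text
t: 0.68
ee_pos: [0.2706, -0.3001, 0.2306]
ee_rot: [0.949, 0.317, -0.0, -0.0]
ft_force: [-0.1, -0.7, -0.6]
gripper_width: 0.398
```

{"fn": "servo_tool", "kwargs": {
  "commands": [
    [0.43,0.95,0,0,0,0.09],
    [0.43,0.95,0,0,0,0.09],
    [0.43,0.95,0,0,0,0.09],
    [0.43,0.95,0,0,0,0.09],
    [0.43,0.95,0,0,0,0.09],
    [0.43,0.95,0,0,0,0.09],
    [0.43,0.95,0,0,0,0.09]
  ]
}}

```text
t: 1.27
ee_pos: [0.3571, -0.1092, 0.2304]
ee_rot: [0.894, 0.449, -0.0, -0.0]
ft_force: [-0.3, -0.3, -0.2]
gripper_width: 0.402
```

{"fn": "servo_tool", "kwargs": {
  "commands": [
    [0.43,0.95,0,0,0,0.09],
    [0.43,0.95,0,0,0,0.09],
    [0.43,0.95,0,0,0,0.09],
    [0.43,0.95,0,0,0,0.09],
    [0.43,0.95,0,0,0,0.09],
    [0.43,0.95,0,0,0,0.09],
    [0.43,0.95,0,0,0,0.09]
  ]
}}

```text
t: 1.85
ee_pos: [0.4439, 0.0801, 0.2295]
ee_rot: [0.821, 0.57, -0.002, -0.001]
ft_force: [-0.5, 0.1, 0.3]
gripper_width: 0.402
```

{"fn": "servo_tool", "kwargs": {
  "commands": [
    [0.43,0.97,0,0,0,0.088],
    [0.43,0.97,0,0,0,0.088],
    [0.43,0.97,0,0,0,0.088],
    [0.43,0.97,0,0,0,0.088],
    [0.43,0.97,0,0,0,0.088],
    [0.43,0.97,0,0,0,0.088],
    [0.43,0.97,0,0,0,0.088],
    [0.43,0.97,-0.5,0,0,0.088],
    [0.43,0.97,-0.8,0,0,0.088],
    [0.43,0.97,-0.8,0,0,0.088]
  ]
}}

```text
t: 2.68
ee_pos: [0.5311, 0.2707, 0.1046]
ee_rot: [0.736, 0.677, -0.0, 0.0]
ft_force: [0.7, 0.9, -0.1]
gripper_width: 0.398
```

Run:
```python
from h import *
c=snap('top','top2.png'); a=c['color'][150:270,190:350]; b=snap('scene','scene2.png')['color'][170:310,210:370]
f=lambda i:cv2.resize(i,(480,int(480*i.shape[0]/i.shape[1])),interpolation=cv2.INTER_CUBIC)
a=f(a);b=f(b)[:360]; h=max(len(a),len(b)); a=cv2.copyMakeBorder(a,0,h-len(a),0,0,0); b=cv2.copyMakeBorder(b,0,h-len(b),0,0,0)
cv2.imwrite('pics/v2.png',cv2.resize(cv2.hconcat([a,b]),None,fx=.83,fy=.83))
```

```text
(no output)
```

View pics/v2.png

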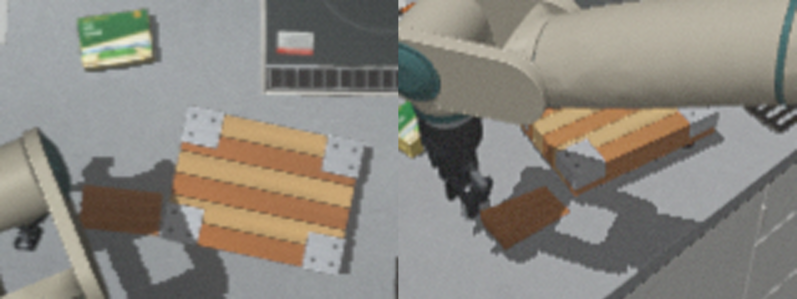

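The left half shows the wedge still at its place with its tip by the corner plate. The right half shows the fingers just behind its back. Now I'll lower the tool.

{"fn": "servo_tool", "kwargs": {
  "commands": [
    [0,0,-0.15,0,0,0],
    [0,0,-0.15,0,0,0],
    [0,0,-0.15,0,0,0],
    [0,0,-0.15,0,0,0]
  ]
}}

```text
t: 3.12
ee_pos: [0.5284, 0.2687, 0.071]
ee_rot: [0.737, 0.676, -0.006, -0.002]
ft_force: [0.8, -0.2, -0.5]
gripper_width: 0.401
```

{"fn": "servo_tool", "kwargs": {
  "commands": [
    [0,0,-0.31,0,0,0],
    [0,0,-0.31,0,0,0],
    [0,0,-0.31,0,0,0],
    [0,0,-0.31,0,0,0],
    [0,0,-0.31,0,0,0],
    [0,0,-0.31,0,0,0]
  ]
}}

```text
t: 3.62
ee_pos: [0.5302, 0.2695, 0.0123]
ee_rot: [0.737, 0.676, -0.004, -0.001]
ft_force: [0.1, -0.1, 0.9]
gripper_width: 0.401
```

{"fn": "servo_tool", "kwargs": {
  "commands": [
    [-0.002,-0.03,-0.01,0,0,0],
    [-0.005,-0.06,-0.01,0,0,0],
    [-0.007,-0.09,-0.01,0,0,0],
    [-0.01,-0.12,-0.01,0,0,0],
    [-0.012,-0.15,-0.01,0,0,0],
    [-0.014,-0.18,-0.01,0,0,0],
    [-0.017,-0.21,-0.01,0,0,0],
    [-0.02,-0.24,-0.01,0,0,0],
    [-0.022,-0.27,-0.01,0,0,0],
    [-0.024,-0.3,-0.01,0,0,0]
  ]
}}

```text
t: 4.45
ee_pos: [0.5253, 0.2089, 0.0103]
ee_rot: [0.737, 0.676, -0.004, -0.001]
ft_force: [0.0, 0.6, 0.2]
gripper_width: 0.396
```

{"fn": "servo_tool", "kwargs": {
  "commands": [
    [-0.001,-0.015,0,0,0,0],
    [-0.002,-0.03,0,0,0,0],
    [-0.003,-0.045,0,0,0,0],
    [-0.004,-0.06,0,0,0,0],
    [-0.004,-0.06,0,0,0,0]
  ]
}}

```text
t: 4.87
ee_pos: [0.5245, 0.1964, 0.0103]
ee_rot: [0.737, 0.676, -0.004, -0.001]
ft_force: [1.0, -0.9, -0.1]
gripper_width: 0.4
```

Run:
```python
from h import *
print(r.read_state()['ft_force'],r.read_state()['ee_pos'])
b=snap('scene','scene3.png')['color'][190:290,220:360]
c=snap('top','top3.png')['color'][190:270,210:340]
cv2.imwrite('pics/v3.png',cv2.vconcat([cv2.resize(b,(560,400),interpolation=cv2.INTER_CUBIC)[80:330],cv2.resize(c,(560,345),interpolation=cv2.INTER_CUBIC)]))
```

```text
[ 0.98441075 -0.94960681 -0.10252983] [0.52450551 0.19641678 0.01027239]
```

View pics/v3.png

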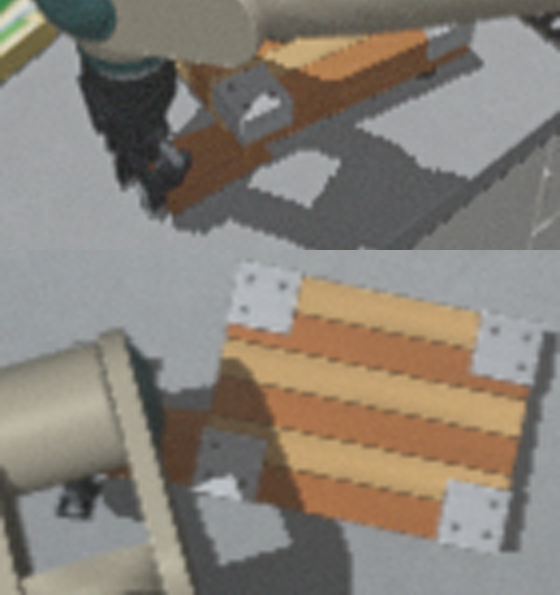

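The wedge has slid under the block's edge with the fingers against its back, and the block hasn't moved. I'll continue in small steps, watching for the force in +y.

{"fn": "servo_tool", "kwargs": {
  "commands": [
    [-0.001,-0.01,0,0,0,0],
    [-0.002,-0.02,0,0,0,0],
    [-0.002,-0.03,0,0,0,0],
    [-0.002,-0.03,0,0,0,0]
  ]
}}

```text
t: 5.3
ee_pos: [0.5241, 0.1905, 0.0102]
ee_rot: [0.737, 0.676, -0.004, -0.001]
ft_force: [0.2, -0.1, -0.1]
gripper_width: 0.403
```

{"fn": "servo_tool", "kwargs": {
  "commands": [
    [-0.001,-0.01,0,0,0,0],
    [-0.001,-0.02,0,0,0,0],
    [-0.001,-0.02,0,0,0,0]
  ]
}}

```text
t: 5.55
ee_pos: [0.5239, 0.1861, 0.0102]
ee_rot: [0.737, 0.676, -0.004, -0.001]
ft_force: [0.4, 0.7, -0.8]
gripper_width: 0.401
```

{"fn": "servo_tool", "kwargs": {
  "commands": [
    [-0.001,-0.01,0,0,0,0],
    [-0.002,-0.02,0,0,0,0],
    [-0.002,-0.02,0,0,0,0]
  ]
}}

```text
t: 5.8
ee_pos: [0.5235, 0.1818, 0.0102]
ee_rot: [0.737, 0.676, -0.004, -0.001]
ft_force: [-0.7, 0.3, -0.4]
gripper_width: 0.403
```

{"fn": "servo_tool", "kwargs": {
  "commands": [
    [-0.001,-0.01,0,0,0,0],
    [-0.001,-0.015,0,0,0,0],
    [-0.001,-0.015,0,0,0,0]
  ]
}}

```text
t: 6.05
ee_pos: [0.5233, 0.1785, 0.0102]
ee_rot: [0.737, 0.676, -0.004, -0.001]
ft_force: [-0.6, 0.1, 0.2]
gripper_width: 0.404
```

{"fn": "servo_tool", "kwargs": {
  "commands": [
    [-0.001,-0.01,0,0,0,0],
    [-0.001,-0.02,0,0,0,0],
    [-0.001,-0.02,0,0,0,0]
  ]
}}

```text
t: 6.3
ee_pos: [0.5231, 0.1741, 0.0102]
ee_rot: [0.737, 0.676, -0.004, -0.001]
ft_force: [0.1, -0.4, -0.4]
gripper_width: 0.396
```

{"fn": "servo_tool", "kwargs": {
  "commands": [
    [-0.001,-0.01,0,0,0,0],
    [-0.001,-0.015,0,0,0,0],
    [-0.001,-0.015,0,0,0,0]
  ]
}}

```text
t: 6.55
ee_pos: [0.5229, 0.1709, 0.0102]
ee_rot: [0.737, 0.676, -0.004, -0.001]
ft_force: [0.2, -0.7, -0.2]
gripper_width: 0.402
```

{"fn": "servo_tool", "kwargs": {
  "commands": [
    [-0.001,-0.01,0,0,0,0],
    [-0.001,-0.02,0,0,0,0],
    [-0.001,-0.02,0,0,0,0]
  ]
}}

```text
t: 6.8
ee_pos: [0.5227, 0.1665, 0.0102]
ee_rot: [0.737, 0.676, -0.004, -0.001]
ft_force: [0.8, -0.7, 0.8]
gripper_width: 0.403
```

{"fn": "servo_tool", "kwargs": {
  "commands": [
    [-0.001,-0.01,0,0,0,0],
    [-0.001,-0.015,0,0,0,0],
    [-0.001,-0.015,0,0,0,0]
  ]
}}

```text
t: 7.05
ee_pos: [0.5225, 0.1633, 0.0102]
ee_rot: [0.737, 0.676, -0.004, -0.001]
ft_force: [-0.3, 0.1, -0.5]
gripper_width: 0.399
```

{"fn": "servo_tool", "kwargs": {
  "commands": [
    [-0.001,-0.01,0,0,0,0],
    [-0.001,-0.015,0,0,0,0],
    [-0.001,-0.015,0,0,0,0]
  ]
}}

```text
t: 7.3
ee_pos: [0.5223, 0.1601, 0.0102]
ee_rot: [0.737, 0.675, -0.004, -0.001]
ft_force: [-0.0, -0.2, 0.4]
gripper_width: 0.403
```

{"fn": "servo_tool", "kwargs": {
  "commands": [
    [-0.001,-0.01,0,0,0,0],
    [-0.001,-0.015,0,0,0,0],
    [-0.001,-0.015,0,0,0,0]
  ]
}}

```text
t: 7.55
ee_pos: [0.5221, 0.1572, 0.0102]
ee_rot: [0.737, 0.675, -0.004, -0.001]
ft_force: [0.3, 1.8, -0.0]
gripper_width: 0.405
```

Run:
```python
from h import *
b=snap('scene','scene4.png')['color'][190:290,220:360]
c=snap('top','top4.png')['color'][190:270,210:340]
cv2.imwrite('pics/v4.png',cv2.vconcat([cv2.resize(b,(560,400),interpolation=cv2.INTER_CUBIC)[80:330],cv2.resize(c,(560,345),interpolation=cv2.INTER_CUBIC)]))
```

```text
(no output)
```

View pics/v4.png

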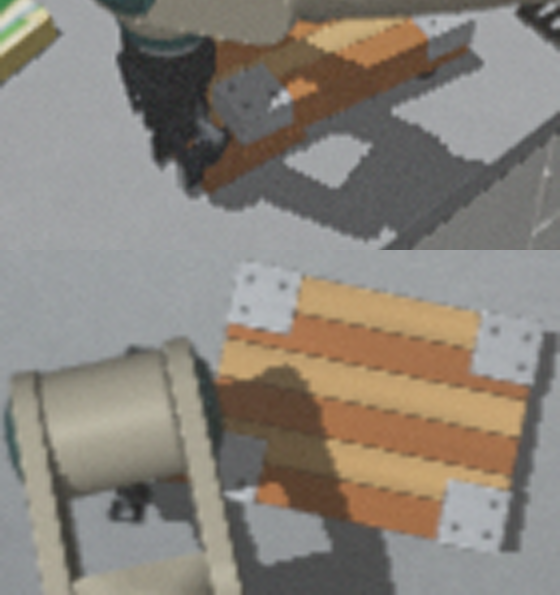

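The block is unmoved and the first resistance shows (1.8 N). From here I'll go in fine steps.

{"fn": "servo_tool", "kwargs": {
  "commands": [
    [0,-0.006,0,0,0,0],
    [0,-0.006,0,0,0,0],
    [0,-0.006,0,0,0,0]
  ]
}}

```text
t: 7.9
ee_pos: [0.5221, 0.1565, 0.0102]
ee_rot: [0.737, 0.676, -0.004, -0.001]
ft_force: [-0.8, 4.8, -0.9]
gripper_width: 0.399
```

{"fn": "servo_tool", "kwargs": {
  "commands": [
    [0,-0.002,0,0,0,0],
    [0,-0.002,0,0,0,0],
    [0,-0.002,0,0,0,0]
  ]
}}

```text
t: 8.15
ee_pos: [0.5221, 0.1565, 0.0102]
ee_rot: [0.737, 0.676, -0.004, -0.001]
ft_force: [1.2, 5.6, -1.2]
gripper_width: 0.397
```

Seated at about 5.6 N. Next: back off, rise and shut the fingers.

{"fn": "servo_tool", "kwargs": {
  "commands": [
    [0.002,0.03,0,0,0,0],
    [0.01,0.12,0,0,0,0],
    [0.02,0.22,0,0,0,0],
    [0.02,0.25,0.2,0,0,0],
    [0.02,0.25,0.4,0,0,0],
    [0.02,0.25,0.6,0,0,0],
    [0.02,0.25,0.7,0,0,0],
    [0.02,0.25,0.7,0,0,0],
    [0.02,0.25,0.7,0,0,0]
  ]
}}

```text
t: 8.9
ee_pos: [0.5267, 0.2064, 0.1516]
ee_rot: [0.737, 0.676, -0.003, -0.0]
ft_force: [-0.6, -0.2, -0.8]
gripper_width: 0.407
```

{"fn": "servo_tool", "kwargs": {
  "commands": [
    [0,0,0,0,0,0],
    [0,0,0,0,0,0],
    [0,0,0,0,0,0],
    [0,0,0,0,0,0],
    [0,0,0,0,0,0],
    [0,0,0,0,0,0]
  ],
  "fingers": 1.0
}}

```text
t: 9.4
ee_pos: [0.5266, 0.2063, 0.1512]
ee_rot: [0.737, 0.676, -0.003, -0.0]
ft_force: [0.0, -0.3, -0.0]
gripper_width: 0.001
```

Run:
```python
from h import *
b=snap('scene','scene5.png')['color'][180:280,220:360]
c=snap('top','top5.png')['color'][185:270,212:345]
cv2.imwrite('pics/v5.png',cv2.vconcat([cv2.resize(b,(560,400),interpolation=cv2.INTER_CUBIC)[100:325],cv2.resize(c,(560,358),interpolation=cv2.INTER_CUBIC)]))
```

```text
(no output)
```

View pics/v5.png

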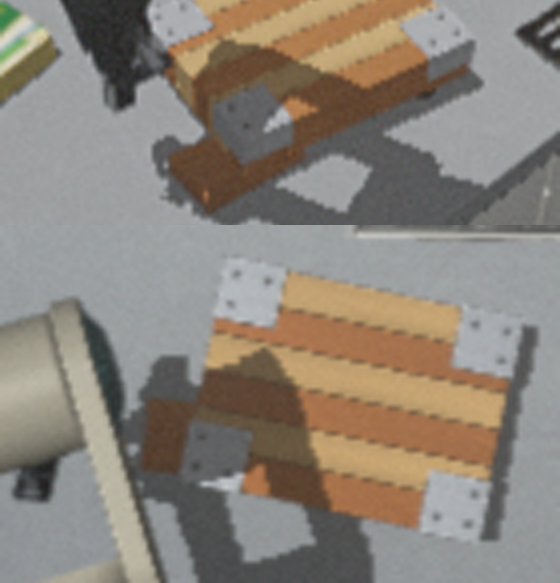

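The wedge sits under the corner and the block looks unmoved. The corner plate's centre is at about (215,455) in this view. I'll compute that position.

Run:
```python
from h import *
k=560/133
print(px2w('top',212+215/k,185+230/k,.078)); 
for p in((253,366),(358,292),(272,280),(346,380)): print(px2w('top',212+p[0]/6,185+p[1]/6,.078))
print('back',px2w('top',212+143/k,185+(438-225)/k,.025))
```

```text
[0.50149904 0.08571221 0.078     ]
[0.48012288 0.11500799 0.078     ]
[0.52154119 0.05729186 0.078     ]
[0.52777385 0.10505657 0.078     ]
[0.47283457 0.06348949 0.078     ]
back [0.5157404  0.14563593 0.025     ]
```

{"fn": "servo_tool", "kwargs": {
  "commands": [
    [-0.125,-0.6,0,0,0,0],
    [-0.125,-0.6,0,0,0,0],
    [-0.125,-0.6,0,0,0,0],
    [-0.125,-0.6,0,0,0,0],
    [-0.125,-0.6,0,0,0,0],
    [-0.125,-0.6,-0.2,0,0,0],
    [-0.125,-0.6,-0.28,0,0,0],
    [-0.125,-0.6,-0.28,0,0,0],
    [-0.125,-0.6,-0.28,0,0,0]
  ]
}}

```text
t: 10.25
ee_pos: [0.5014, 0.0873, 0.0952]
ee_rot: [0.737, 0.676, -0.003, -0.001]
ft_force: [0.9, 0.9, -0.6]
gripper_width: -0.0
```

{"fn": "servo_tool", "kwargs": {
  "commands": [
    [0,0,-0.02,0,0,0],
    [0,0,-0.04,0,0,0],
    [0,0,-0.06,0,0,0],
    [0,0,-0.075,0,0,0],
    [0,0,-0.075,0,0,0]
  ]
}}

```text
t: 10.67
ee_pos: [0.5012, 0.0873, 0.0797]
ee_rot: [0.737, 0.676, -0.004, -0.001]
ft_force: [-0.1, 0.3, 0.1]
gripper_width: -0.004
```

{"fn": "servo_tool", "kwargs": {
  "commands": [
    [0,0,-0.007,0,0,0],
    [0,0,-0.01,0,0,0],
    [0,0,-0.01,0,0,0]
  ]
}}

```text
t: 10.92
ee_pos: [0.5014, 0.0873, 0.0781]
ee_rot: [0.737, 0.676, -0.003, -0.001]
ft_force: [-0.6, 0.1, 2.2]
gripper_width: 0.003
```

{"fn": "servo_tool", "kwargs": {
  "commands": [
    [0,0,-0.007,0,0,0],
    [0,0,-0.007,0,0,0],
    [0,0,-0.007,0,0,0]
  ]
}}

```text
t: 11.17
ee_pos: [0.5015, 0.0874, 0.078]
ee_rot: [0.737, 0.676, -0.003, -0.001]
ft_force: [-5.7, -0.6, 8.5]
gripper_width: 0.0
```

8.5 N with no give (z stays at 78.0 mm). I'll hold it a little longer.

{"fn": "servo_tool", "kwargs": {
  "commands": [
    [0,0,-0.007,0,0,0],
    [0,0,-0.007,0,0,0],
    [0,0,-0.007,0,0,0],
    [0,0,-0.007,0,0,0],
    [0,0,-0.007,0,0,0]
  ]
}}

```text
t: 11.58
ee_pos: [0.5015, 0.0874, 0.078]
ee_rot: [0.737, 0.676, -0.003, -0.001]
ft_force: [-6.6, -0.6, 10.9]
gripper_width: -0.0
```

{"fn": "servo_tool", "kwargs": {
  "commands": [
    [0,0,0.01,0,0,0],
    [0,0,0.05,0,0,0],
    [0,0,0.2,0,0,0],
    [0,0,0.4,0,0,0],
    [0,0,0.6,0,0,0],
    [0,0.3,0.6,0,0,0],
    [0,0.6,0.6,0,0,0],
    [0,0.8,0.6,0,0,0],
    [0,0.95,0.6,0,0,0],
    [0,0.95,0.6,0,0,0]
  ]
}}

```text
t: 12.42
ee_pos: [0.5007, 0.2811, 0.1983]
ee_rot: [0.736, 0.677, -0.003, -0.001]
ft_force: [0.5, -0.1, 0.2]
gripper_width: -0.0
```

{"fn": "servo_tool", "kwargs": {
  "commands": [
    [0,0.2,0,0,0,0],
    [0,0.2,0,0,0,0],
    [0,0.2,0,0,0,0],
    [0,0.2,0,0,0,0]
  ]
}}

```text
t: 12.75
ee_pos: [0.5007, 0.3208, 0.1983]
ee_rot: [0.736, 0.677, -0.003, -0.001]
ft_force: [0.8, -0.2, 0.2]
gripper_width: 0.004
```

Run:
```python
from h import *
b=snap('scene','scene6.png')['color'][180:280,220:360]
c=snap('top','top6.png')['color'][185:270,212:345]
cv2.imwrite('pics/v6.png',cv2.vconcat([cv2.resize(b,(560,400),interpolation=cv2.INTER_CUBIC)[50:270],cv2.resize(c,(560,358),interpolation=cv2.INTER_CUBIC)]))
a=cv2.imread('pics/top1.png')[180:275,262:345]; b2=cv2.imread('pics/top6.png')[180:275,262:345]
print('block shift px',cv2.phaseCorrelate(*[cv2.cvtColor(x,6).astype('f4')[15:70,45:75] for x in(a,b2)]))
```

```text
block shift px ((-0.008343758031241322, -0.03423817726623213), 1.020970276594162)
```

View pics/v6.png

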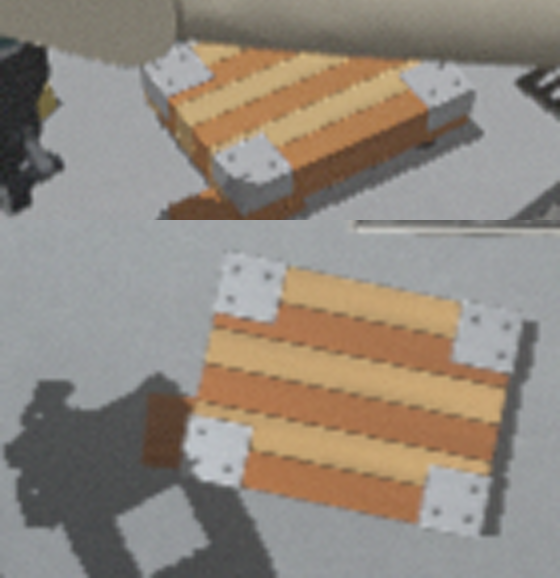

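The block stands level and unshifted (under 0.05 px), the wedge sits under the corner with only about 10 px of its back showing, and the arm is clear. I'll hand the job in.

```bash
python3 -c "
from cell import r
print(r.sign_off())"
```

```text
the job is handed in; nothing more can be done
None
```

I pushed the wedge under the short foot, pressed the corner plate to prove it holds, let go, and handed the job in. The sign-off gave no verdict.

- **Wedge:** I slid it in with the half-open fingers until it met resistance, and seated it at about 5.6 N. From the pictures, its thin edge is about 40 mm past the foot's middle (block y ≈ 0.05 m, limit 0.09 m).
- **Press:** I pressed the plate with the shut fingers at 8.5 to 10.9 N for over 0.4 s. It stayed at 78.0 mm above the worktop, so it did not give. About 6 N of sideways force also showed during the press.
- **Block:** the image comparison put its shift under 0.05 pixel, and it looks level in the last pictures. I judged level only by eye and by the plate height during the press.
- **Surroundings:** the arm was clear of everything at the end. I did not measure the jar, timer and butter again, but the arm did not go near them.

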